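# Seat the box on the stop and hold its lid at 60 degrees for tacking

### The arm

A 6-joint arm with a two-finger parallel gripper is mounted at the origin on the work surface. World frame = base frame: x ahead of the robot, y to its left, z up, the work surface at z = 0. Lengths are in mm, angles in rad, forces in N, time in s.
With the tool pointing down it reaches from about 275 to 750 mm from the base axis. Payload 10.2 kg.
Tool frame: the origin (TCP) lies at the very end of the fingers, on their centre line; the grasp point (between the pads) lies 19 mm behind it; y points along the fingers, x is the direction in which the jaws open and shut, and the axes are right-handed (so a half turn about y gives the same grasp; the last joint's range is limited). The gripper opens to 85 mm and grips with 20 to 120 N. Pads are 22 mm wide; open, the fingers measure 114 mm over their backs; the gripper's body (76 mm by 85 mm) begins 54 mm behind the grasp point. The pads swing forward as they close: fully open they stand 13 mm farther back than shut.
Start: joints at [0.993, 0.313, 1.498, -0, 1.331, -0.223], TCP at [182.399, 492.302, 199.894] pointing down, gripper open.
Joint ranges: [-2.94, 2.94], [-0.97, 2.17], [0.19, 2.56], [-1.23, 4.37], [0.02, 3.11], [-2.88, 2.88]. Speed limits (rad/s): [2.39, 2.39, 3.01, 3.14, 3.14, 3.14].

### API

Orientations are given as a unit quaternion [w, x, y, z].
In Python, from cell import get_obs, imaging, ticket gives the robot as it stands.
- The arm moves only by the tool arm_command, never from a script. Its argument "targets" is a list of rows, each a list of 2 entries, a list of its own where there are three numbers: the shift along the world's x, y, z in m, then the turn, a rotation vector about the world's x, y, z in degrees. A call has 1 to 5 rows; each row shifts and turns the commanded pose from where the row before left it; what a row does not reach is not made up. A row lasts 1/10 s, in which the tool goes at most 50 mm and 8.59 degrees, less where a joint would pass 70% of its speed; a pose out of reach is approached as far as the arm can. A call with a gripper value outside its range is refused whole. "grip" is the opening, from -1 (shut) to 1 (fully open), set as the call begins (left out, the last holds). The fingers move at their own pace and stop on an object; "newtons" is the grip in N (left out, the last holds). Time passes only in rows, so rows that do not move let the fingers close. It gives the time, the measured TCP pose, the force and the opening at its end, in the units of the state.
- get_obs(): the state, without advancing time (a new reading comes with each control period).
- imaging.snapshot(name): name is "scene" or "top"; returns the picture (384x512x3 uint8, red, green, blue); there is no depth.
- imaging.get_calibration(name): a dict with "intrinsics" (3x3 intrinsics, pixels), "k1" (the pictures are not rectified: a ray, as slopes to the right and down, at radius r is drawn at 1 + k1 r^2 times it, then the intrinsics apply), "xyz" and "attitude" of the camera in the world. Camera axes: x right, y up, looking along -z (the intrinsics and any distortion apply to the point x, -y, -z); pixel columns grow to the right and rows downward; lengths in mm; the calibration is good to about 2 mm. A picture is of the moment at which its call begins. get_calibration takes no time and is no camera call.
- ticket.close_job(): hands the job in, once; it reports no verdict.
The state is a dict: "clock": time; "q": joint angles; "qd": joint speeds; "effort": joint torques, N m; "ee_pos": TCP position; "tool_rot": TCP orientation; "ft_force": force on the tool from outside, world axes, zero at the start; "moment": the same for the moment, N m; "grip_width": finger opening in mm.
Only numpy, scipy, OpenCV 4.12 (cv2) and the standard library are available. Lean on these libraries where they do the work, as an engineer would, in place of code of your own. Each camera call takes 0.05 s, during which the arm holds its last target.

### The job

Turn the steel box a quarter turn so that its hinge end butts flat and square against the upright face of the angle-iron stop, standing on the table with its lid shut. Then raise the lid to 60 degrees from shut and finish while still holding it there with the gripper, steady and with the box still seated, so that I can tack the stay on. Leave the hammer, drill, bent bracket and loose stay where they lie.

Things in the scene. Friction and masses are not known exactly. Their poses are not given: they have to be found in the camera images.
- stop: the fixture: a 240 mm length of 40 x 40 x 5 mm angle iron tacked to the table, brown mill finish. Fixed. Origin at table height at the foot of its upright face, mid-length. Its y axis runs along the face, x points from the face into the iron: the face is the plane x = 0, 40 mm high; work butts against it from the -x side (the robot's side).
- pin_box: the workpiece: a loose sheet-steel box, 200 mm long (x), 60 wide (y), walls 80 high, 0.7 to 0.95 kg with its lid. Origin: centre of the underside. Hinge end: the flat end wall at x = +100 mm; at the start it points to the stop's +y side, a long side faces the stop. Can be gripped across the side walls at mid-length from above (lid 58 wide, its top at 83.5; only the handle rises higher, to 113).
- hinge_end (a point): the middle of the lower edge of the box's hinge end, 100 mm along +x from the box's origin, at its underside. On the stop's face when the box is seated.
- lid (a joint): angle of the lid about its hinge, rad: 0 shut (flat on the box), grows as the free end rises; 60 degrees is 1.047; travel to 1.9. It weighs about 0.24 kg, the hinge is nearly free: it falls shut unless held.
- lid_hinge (a point): the middle of the hinge axis, 94.5 mm along the box's +x from its origin and 82 mm above its underside. The axis is parallel to the box's y.
- lid_handle (a point): middle of the grip bar of the lid's handle, a loop of 10 mm round bar in the lid's long middle plane, bar 40 mm long, parallel to the lid's length. Lid shut: 165 mm from the hinge axis to the free end, 26 mm above the axis (24.5 over the lid's top), 108 above the underside. Turns with the lid. Pinch it from above, fingers closing along the box's y; it can turn between them.
- hammer: a hammer, about 280 mm long, lying on the table. Leave alone.
- drill: a cordless drill lying on its side, about 250 x 190 x 62 mm. Leave alone.
- bracket: a bent sheet bracket, two 70 x 60 mm wings, standing on edge behind the stop. Leave alone.
- stay: the loose lid stay, a flat bar 130 x 20 x 5 mm with two holes, lying behind the stop. Leave alone.
There are look-alikes about, which are no part of the job. Several things have the shape of the stop; the one meant has the colours described above.

How it is judged (in metres and radians):
On the way:
1. the box stands flat on the table, lid shut, its hinge end against the stop and square to it (x of hinge_end in the frame of stop above -0.006 m and y of hinge_end in the frame of stop between -0.085 and 0.085 m and x of pin_box in the frame of stop below -0.09 m and angle between the x axis of pin_box and the x axis of stop, either way round below 0.07 rad and height (world z) of pin_box below 0.004 m and angle between pin_box's own z axis and vertical below 0.05 rad and value of joint lid below 0.06 rad), for 0.2 s.
At the end, for the whole second after the job is handed in: Fingers hold the lid still at 60 +- 4 degrees; the box stands flat on the table (4 mm, 3 degrees), hinge end on the stop face (gap under 6 mm, whole width on it, square within 4 degrees); hammer, drill, bracket and stay within 25 mm of their start (value of joint lid between 0.977 and 1.117 rad and velocity of joint lid between -0.1 and 0.1 rad/s and contact force between the fingers and lid above 0.5 N and x of hinge_end in the frame of stop above -0.006 m and y of hinge_end in the frame of stop between -0.085 and 0.085 m and x of pin_box in the frame of stop below -0.09 m and angle between the x axis of pin_box and the x axis of stop, either way round below 0.07 rad and height (world z) of pin_box below 0.004 m and angle between pin_box's own z axis and vertical below 0.05 rad and linear speed of pin_box below 0.02 m/s and distance of each of hammer, drill, bracket, stay from where it was at the start of the episode below 0.025 m); the arm keeps its last pose, push and grip.
It fails at once if the hammer, drill, bent bracket or loose stay is shifted by more than 25 mm (distance of any of hammer, drill, bracket, stay from where it was at the start of the episode above 0.025 m).
It also fails if it takes over 51 s, if anything falls off the work surface, if the arm or the gripper's body presses on something with over 40 N, if the wrist force passes 120 N, or if a joint passes its speed limit or range.

## Working session

There is one attempt and no reset: what is moved stays moved. The work goes in short steps, Python scripts to look and compute and a tool call to move; the robot and the scene stay as the last step left them, time stands still between calls to the robot, and variables do not carry over. Pictures are saved under pics/ and viewed, and the job is handed in when it is done.

Besides the shell and the picture viewer there is one more tool, called after "Request:" as name([rows], argument=value, ...), one row to a line, values as JSON. arm_command: Moves the arm, as the interface text tells. Its arguments: {"type":"object","properties":{"targets":{"type":"array"},"grip":{"type":"number"},"newtons":{"type":"number"}},"required":["targets"]}

```bash
ls; mkdir -p pics; python3 - <<'E'
from cell import get_obs, imaging
import cv2
for n in("scene","top"):
    im=imaging.snapshot(n); cv2.imwrite(f"pics/{n}0.png",im[:,:,::-1])
    c=imaging.get_calibration(n); print(n,c)
print(get_obs())
E
```

```text
pics
scene {'intrinsics': array([[407.15514168,   0.        , 248.4815948 ],
       [  0.        , 407.15514168, 196.15586296],
       [  0.        ,   0.        ,   1.        ]]), 'k1': -0.07783755965316913, 'xyz': array([ 880.50455752, -494.51406259, 1148.38359108]), 'attitude': array([0.91392418, 0.27944228, 0.08132125, 0.28291601])}
top {'intrinsics': array([[467.862322  ,   0.        , 260.00215717],
       [  0.        , 467.862322  , 192.52985405],
       [  0.        ,   0.        ,   1.        ]]), 'k1': 0.010317915852001234, 'xyz': array([ 405.77697455,   71.09520085, 1306.78812156]), 'attitude': array([ 0.70742832,  0.02613722, -0.03460836, -0.70545324])}
{'clock': 0.1, 'q': array([ 9.92601121e-01,  3.13409119e-01,  1.49834593e+00, -1.41265867e-05,
        1.33102675e+00, -2.23383086e-01]), 'qd': array([ 0.0025996 , -0.00139953, -0.0023601 ,  0.00027648, -0.00135769,
       -0.00068027]), 'effort': array([ 2.19682741e-03, -4.12899828e+01, -2.60138118e+01, -1.90296187e-04,
        3.10830786e-03, -1.95330250e-05]), 'ee_pos': array([182.24934225, 492.06632714, 199.39033391]), 'tool_rot': array([-0.58022784,  0.58055232,  0.40352693, -0.40430271]), 'ft_force': array([-0.29818599, -0.61448862, -0.86003972]), 'moment': array([0.0153937 , 0.02162222, 0.03499666]), 'grip_width': 85.4735020991803}
```

View pics/scene0.png

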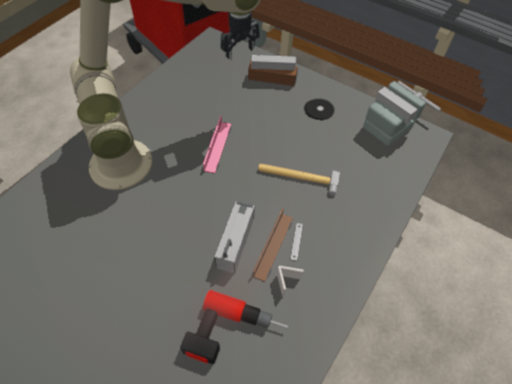

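View pics/top0.png

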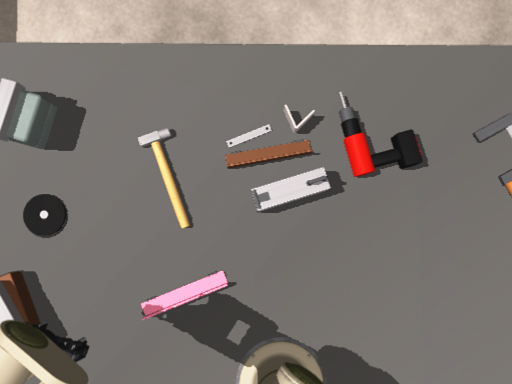

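In both views the brown angle iron is at top (268,153) / scene (273,245). The look-alikes are the pink angle at top (185,294) and a brown/grey block at (20,300). The box is at top (291,190), with the handle at its right end (-y) and the hinge at its left end (+y). Next I'll take a close crop.

```bash
python3 - <<'E'
import cv2
im=cv2.imread("pics/top0.png")[120:225,215:345]
cv2.imwrite("pics/topcrop0.png",cv2.resize(im,None,fx=6,fy=5.7,interpolation=cv2.INTER_CUBIC) if 0 else cv2.resize(im,None,fx=5,fy=5,interpolation=cv2.INTER_CUBIC))
im=cv2.imread("pics/scene0.png")[190:290,205:315]
cv2.imwrite("pics/scenecrop0.png",cv2.resize(im,None,fx=6,fy=6,interpolation=cv2.INTER_CUBIC))
E
```

```text
(no output)
```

View pics/topcrop0.png

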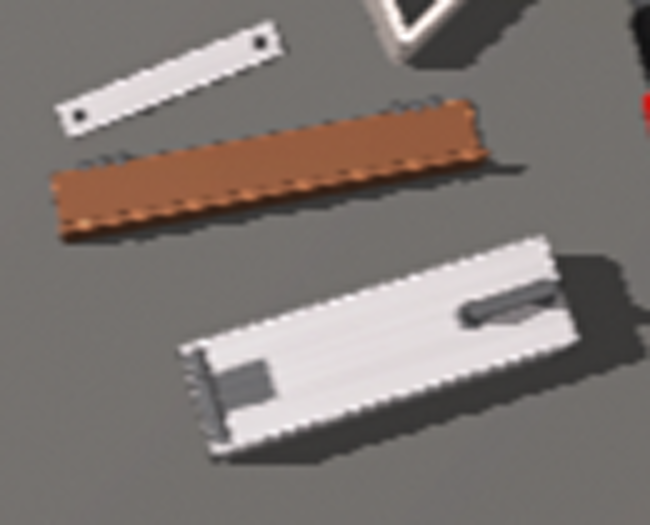

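View pics/scenecrop0.png

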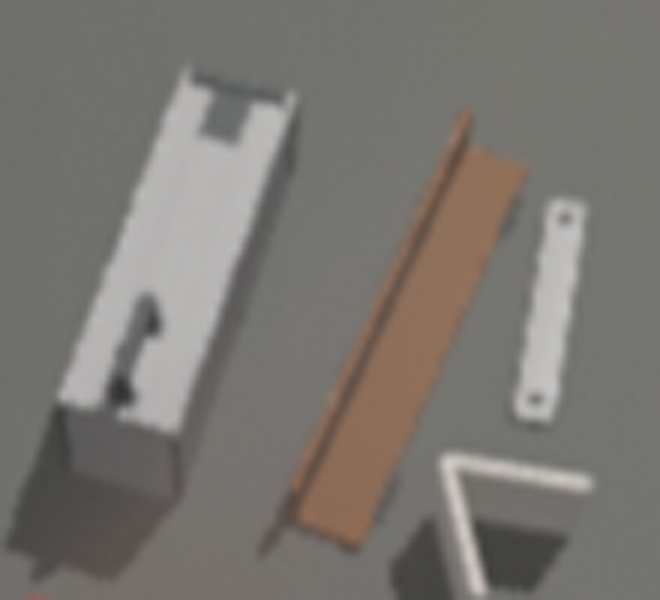

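```bash
cat > h.py <<'E'
import numpy as np, cv2
from scipy.spatial.transform import Rotation as R
from cell import imaging
def cal(n):
    c=imaging.get_calibration(n);q=c["attitude"]
    return c["intrinsics"],c["k1"],np.array(c["xyz"]),R.from_quat([q[1],q[2],q[3],q[0]]).as_matrix()
def back(n,uv,z):
    K,k1,t,M=cal(n); uv=np.atleast_2d(np.float64(uv)).reshape(-1,1,2)
    p=cv2.undistortPoints(uv,K,np.array([k1,0,0,0.])).reshape(-1,2)
    d=np.c_[p[:,0],-p[:,1],-np.ones(len(p))]@M.T
    s=(z-t[2])/d[:,2]
    return t+d*np.reshape(s,(-1,1))
def proj(n,P):
    K,k1,t,M=cal(n);P=np.atleast_2d(P); c=(P-t)@M; c=c*[1,-1,-1]
    return cv2.projectPoints(c.reshape(-1,1,3),np.zeros(3),np.zeros(3),K,np.array([k1,0,0,0.]))[0].reshape(-1,2)
def crop(c,f,off): return (np.float64(c)+.5)/f-.5+off
E
python3 - <<'E'
from h import *
np.set_printoptions(precision=1,suppress=True)
T=lambda c,z:back("top",crop(c,5,[215,120]),z)
S=lambda c,z:back("scene",crop(c,6,[205,190]),z)
def ln(a): d=a[1]-a[0];return np.linalg.norm(d),np.degrees(np.arctan2(d[1],d[0]))
b=T([[180,348],[545,237],[578,342],[213,458]],80);print("box top",b,b.mean(0),[ln(b[[i,(i+1)%4]]) for i in range(4)])
b=S([[188,70],[298,93],[180,437],[60,403]],80);print("box scene",b,b.mean(0),[ln(b[[i,(i+1)%4]]) for i in range(4)])
a=T([[65,226],[488,152]],40);print("stop near top edge",a,ln(a))
a=T([[52,174],[470,101]],5);print("far flange",a,ln(a))
a=S([[465,108],[288,500]],40);print("scene top edge",a,ln(a))
a=S([[526,170],[360,548]],5);print("scene flange",a,ln(a))
print(T([[463,315],[555,292]],113))
print(S([[148,297],[120,390]],113))
E
```

```text
box top [[ 520.2   81.3   80. ]
 [ 579.9 -111.8   80. ]
 [ 524.1 -128.7   80. ]
 [ 462.3   63.7   80. ]] [521.6 -23.9  80. ] [(np.float64(202.07704438404363), np.float64(-72.81642622688315)), (np.float64(58.31530041699127), np.float64(-163.1374241801519)), (np.float64(202.10849740798372), np.float64(107.79988436746603)), (np.float64(60.489345741896805), np.float64(16.855395286716632))]
box scene [[ 464.3   65.1   80. ]
 [ 519.5   85.8   80. ]
 [ 581.3 -107.4   80. ]
 [ 523.7 -125.5   80. ]] [522.2 -20.5  80. ] [(np.float64(58.98100218193755), np.float64(20.607969368778544)), (np.float64(202.83979369153909), np.float64(-72.26646732900477)), (np.float64(60.40888480044788), np.float64(-162.5176496358127)), (np.float64(199.62287104399434), np.float64(107.30256497189083))]
stop near top edge [[590.6 144.6  40. ]
 [632.5 -86.9  40. ]] (np.float64(235.26096101940075), np.float64(-79.74739435147478))
far flange [[625.2 154.2   5. ]
 [667.8 -81.3   5. ]] (np.float64(239.30394956602115), np.float64(-79.72922148974725))
scene top edge [[585.2 150.5  40. ]
 [632.7 -90.4  40. ]] (np.float64(245.54845364665073), np.float64(-78.85360485538163))
scene flange [[624.3 155.7   5. ]
 [668.6 -78.7   5. ]] (np.float64(238.55520106477434), np.float64(-79.29735001760365))
[[ 534.6  -64.3  113. ]
 [ 546.7 -111.7  113. ]]
[[ 536.   -68.6  113. ]
 [ 553.8 -115.7  113. ]]
```

```bash
python3 - <<'E'
from h import *
from cell import get_obs
o=get_obs();q=o["tool_rot"];M=R.from_quat([q[1],q[2],q[3],q[0]]).as_matrix()
print(M.round(3));print("jaw yaw",np.degrees(np.arctan2(M[1,0],M[0,0])),np.degrees(o["q"]))
c=np.array([522,-22]);u=np.array([np.cos(np.radians(107.4)),np.sin(np.radians(107.4))])
g=c+5*u;print("grip",g,"delta",g-o["ee_pos"][:2], "base yaw there",np.degrees(np.arctan2(g[1],g[0])))
# model check overlay
def boxpts(c,yaw,n):
    a=np.radians(yaw);u=np.array([np.cos(a),np.sin(a),0]);v=np.array([-u[1],u[0],0]);
    return [np.r_[c,0]+sx*100*u+sy*30*v+[0,0,80] for sx,sy in((1,1),(1,-1),(-1,-1),(-1,1))]
for n,off,f in(("top",(215,120),5),("scene",(205,190),6)):
    P=proj(n,boxpts(c,107.4,n)); print(n,((P+.5-np.array(off))*f-.5).round(0).tolist())
E
```

```text
[[ 0.347 -0.001 -0.938]
 [ 0.938 -0.001  0.347]
 [-0.001 -1.     0.   ]]
jaw yaw 69.67096404601719 [ 5.68718550e+01  1.79570198e+01  8.58488982e+01 -8.09393799e-04
  7.62622154e+01 -1.27989081e+01]
grip [520.50479604 -17.22879836] delta [ 338.25545379 -509.2951255 ] base yaw there -1.8958080053153865
top [[212.0, 456.0], [178.0, 347.0], [539.0, 236.0], [574.0, 344.0]]
scene [[186.0, 70.0], [296.0, 99.0], [177.0, 438.0], [58.0, 404.0]]
```

Projecting the box model back into both images lands within about 1 px. So the box centre is at (522,-22) with its axis at 107.4°, and the stop face is at about (609,30) with its normal at 10.4°. Moving to above the box.

Request:
arm_command([
  [[0.022, -0.034, 0], [0, 0, -3.5]],
  [[0.023, -0.034, 0], [0, 0, -3.5]],
  [[0.022, -0.034, 0], [0, 0, -3.5]],
  [[0.023, -0.034, 0], [0, 0, -3.5]],
  [[0.023, -0.034, 0], [0, 0, -3.5]],
], grip=1)

```text
clock: 0.6
ee_pos: [295.8, 320.8, 199.7]
tool_rot: [-0.635, 0.635, 0.31, -0.31]
ft_force: [1.3, 0.8, 0.1]
grip_width: 85.5
```

Request:
arm_command([
  [[0.022, -0.034, 0], [0, 0, -3.5]],
  [[0.023, -0.034, 0], [0, 0, -3.5]],
  [[0.022, -0.034, 0], [0, 0, -3.5]],
  [[0.023, -0.034, 0], [0, 0, -3.5]],
  [[0.023, -0.034, 0], [0, 0, -3.5]],
])

```text
clock: 1.1
ee_pos: [408.9, 150.7, 199.8]
tool_rot: [0.675, -0.675, -0.21, 0.21]
ft_force: [0.4, 0.4, 0.2]
grip_width: 85.5
```

Request:
arm_command([
  [[0.022, -0.034, 0], [0, 0, -3.5]],
  [[0.023, -0.034, 0], [0, 0, -3.5]],
  [[0.022, -0.034, 0], [0, 0, -3.5]],
  [[0.023, -0.034, 0], [0, 0, -3.5]],
  [[0.022, -0.034, 0], [0, 0, -3.3]],
])

```text
clock: 1.6
ee_pos: [521.0, -19.2, 199.6]
tool_rot: [0.699, -0.699, -0.106, 0.106]
ft_force: [0.1, 0.0, -0.1]
grip_width: 85.6
```

Request:
arm_command([
  [[0, 0.001, -0.03], [0, 0, 0]],
  [[0, 0.001, -0.03], [0, 0, 0.2]],
  [[0, 0, -0.02], [0, 0, 0]],
  [[0, 0, 0], [0, 0, 0]],
])

```text
clock: 2.0
ee_pos: [518.8, -15.4, 117.3]
tool_rot: [0.7, -0.698, -0.106, 0.11]
ft_force: [-0.5, -0.3, -0.8]
grip_width: 85.2
```

```bash
python3 - <<'E'
from cell import imaging
import cv2
im=imaging.snapshot("scene")[130:290,180:340,::-1]
cv2.imwrite("pics/s1.png",cv2.resize(im,None,fx=3.6,fy=3.6,interpolation=cv2.INTER_CUBIC))
E
```

```text
(no output)
```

View pics/s1.png

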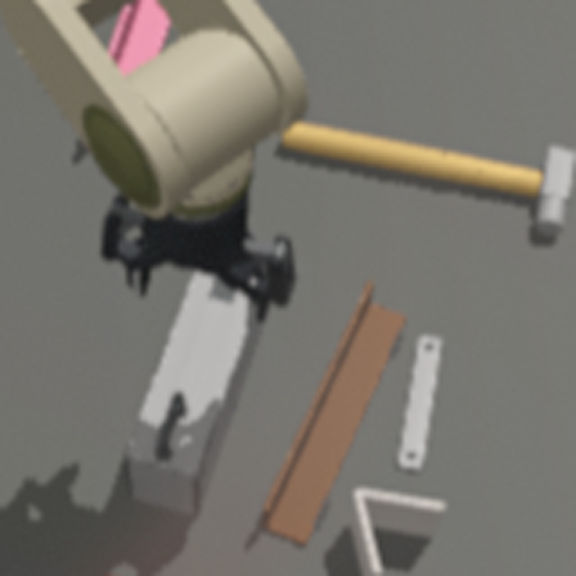

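The fingers straddle the box ((130,265) and (270,290) in the crop), with the handle clear at (175,425). Descending.

Request:
arm_command([
  [[0, 0, -0.025], [0, 0, 0]],
  [[0, -0.001, -0.025], [0, 0, 0]],
  [[0, 0, -0.015], [0, 0, 0]],
  [[0, 0, -0.011], [0, 0, 0]],
  [[0, 0, 0], [0, 0, 0]],
])

```text
clock: 2.55
ee_pos: [520.4, -16.7, 43.8]
tool_rot: [0.699, -0.699, -0.108, 0.108]
ft_force: [0.0, -0.3, 0.1]
grip_width: 85.5
```

Request:
arm_command([
  [[0, 0, 0], [0, 0, 0]],
  [[0, 0, 0], [0, 0, 0]],
  [[0, 0, 0], [0, 0, 0]],
  [[0, 0, 0], [0, 0, 0]],
  [[0, 0, 0], [0, 0, 0]],
], grip=-1, newtons=50)

```text
clock: 3.05
ee_pos: [520.9, -16.9, 45.5]
tool_rot: [-0.698, 0.699, 0.109, -0.107]
ft_force: [-3.2, 0.4, 9.0]
grip_width: 55.4
```

Request:
arm_command([
  [[0, 0, 0], [0, 0, 0]],
  [[0, 0, 0], [0, 0, 0]],
])

```text
clock: 3.25
ee_pos: [520.9, -16.9, 45.5]
tool_rot: [-0.698, 0.699, 0.109, -0.107]
ft_force: [-4.1, -0.0, 8.3]
grip_width: 55.5
```

```bash
python3 - <<'E'
from cell import imaging
import cv2
im=imaging.snapshot("scene")[150:290,180:320,::-1]
cv2.imwrite("pics/s2.png",cv2.resize(im,None,fx=4,fy=4,interpolation=cv2.INTER_CUBIC))
E
```

```text
(no output)
```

View pics/s2.png

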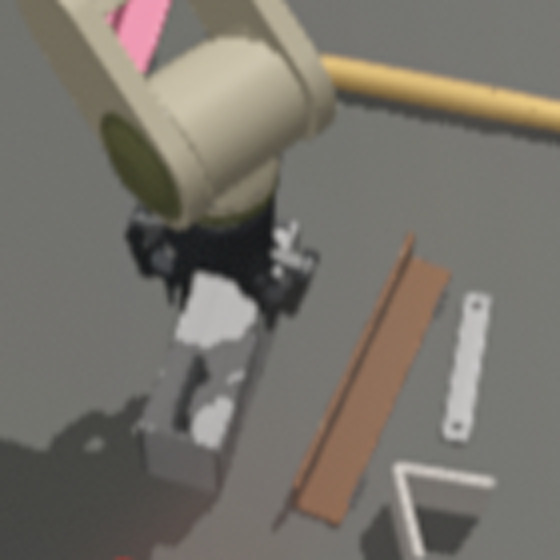

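Request:
arm_command([
  [[-0.005, 0, 0.006], [0, 0, 0]],
  [[-0.008, 0, 0.006], [0, 0, 0]],
  [[-0.01, 0.003, 0], [0, 0, 0]],
  [[-0.008, 0.004, 0], [0, 0, 0]],
  [[-0.004, 0.004, 0], [0, 0, 0]],
])

```text
clock: 3.8
ee_pos: [484.0, -5.3, 55.6]
tool_rot: [0.699, -0.699, -0.108, 0.108]
ft_force: [0.3, 0.6, -5.8]
grip_width: 54.9
```

```bash
python3 - <<'E'
from cell import imaging,get_obs
import cv2
im=imaging.snapshot("scene")[150:290,180:320,::-1]
cv2.imwrite("pics/s3.png",cv2.resize(im,None,fx=4,fy=4,interpolation=cv2.INTER_CUBIC))
print(get_obs())
E
```

```text
{'clock': 3.85, 'q': array([-2.52463592e-01,  3.97908599e-01,  1.79586619e+00,  7.43263444e-05,
        9.49645439e-01, -5.59439825e-01]), 'qd': array([-0.00818902,  0.0193735 , -0.03205306, -0.00133391,  0.01624695,
       -0.01237846]), 'effort': array([ -1.71380416, -41.66625023, -23.42159808,   0.11700739,
        -0.12031987,  -0.09428518]), 'ee_pos': array([483.78646465,  -4.67602421,  55.61306057]), 'tool_rot': array([ 0.69907072, -0.69852117, -0.10750647,  0.10867686]), 'ft_force': array([-0.28033952,  0.90875362, -4.81109309]), 'moment': array([-0.26718658,  0.03815959, -0.11392669]), 'grip_width': 54.89963686437403}
```

View pics/s3.png

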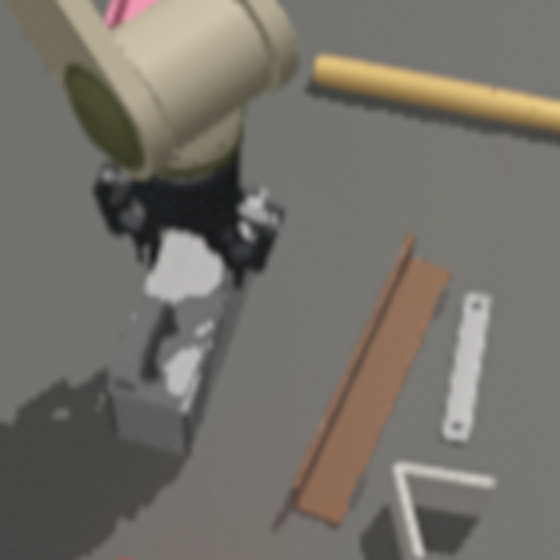

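The box is carried and is well off the stop. Rotating.

Request:
arm_command([
  [[0, 0.002, 0], [0, 0, -4]],
  [[0, 0.002, 0], [0, 0, -6.5]],
  [[0, 0.002, 0], [0, 0, -7]],
  [[0, 0.002, 0], [0, 0, -7]],
  [[0, 0.002, 0], [0, 0, -7]],
])

```text
clock: 4.35
ee_pos: [485.5, 4.6, 55.8]
tool_rot: [-0.702, 0.702, -0.087, 0.087]
ft_force: [1.6, -0.3, -4.9]
grip_width: 55.1
```

Request:
arm_command([
  [[0, 0, 0], [0, 0, -7]],
  [[0, 0, 0], [0, 0, -7]],
  [[0, 0, 0], [0, 0, -7]],
  [[0, 0, 0], [0, 0, -7]],
  [[0, 0, 0], [0, 0, -7]],
])

```text
clock: 4.85
ee_pos: [485.4, 4.4, 55.8]
tool_rot: [-0.643, 0.643, -0.294, 0.294]
ft_force: [1.1, -1.2, -5.6]
grip_width: 54.9
```

Request:
arm_command([
  [[0, 0, 0], [0, 0, -7]],
  [[0, 0, 0], [0, 0, -7]],
  [[0, 0, 0], [0, 0, -6.5]],
  [[0, 0, 0], [0, 0, -6.5]],
  [[0, 0, 0], [0, 0, -3.5]],
])

```text
clock: 5.35
ee_pos: [485.1, 4.4, 55.7]
tool_rot: [-0.543, 0.543, -0.453, 0.453]
ft_force: [1.0, -0.4, -5.9]
grip_width: 55.0
```

Request:
arm_command([
  [[0, 0, 0], [0, 0, 0]],
])

```text
clock: 5.45
ee_pos: [485.0, 4.6, 55.6]
tool_rot: [-0.544, 0.544, -0.452, 0.452]
ft_force: [0.4, 1.1, -5.4]
grip_width: 55.2
```

```bash
python3 - <<'E'
from cell import imaging,get_obs
import cv2,numpy as np
im=imaging.snapshot("scene")[150:290,170:310,::-1]
cv2.imwrite("pics/s4.png",cv2.resize(im,None,fx=4,fy=4,interpolation=cv2.INTER_CUBIC))
im=imaging.snapshot("top")[120:240,215:345,::-1]
cv2.imwrite("pics/t4.png",cv2.resize(im,None,fx=4,fy=4,interpolation=cv2.INTER_CUBIC))
o=get_obs();print(o); q=o["tool_rot"];print(np.degrees(2*np.arctan2(-q[2],q[0])))
E
```

```text
{'clock': 5.55, 'q': array([-2.32743594e-01,  3.99790379e-01,  1.79286346e+00,  5.94372642e-04,
        9.50284414e-01,  1.15165418e+00]), 'qd': array([-0.00091506, -0.0014735 ,  0.00022565, -0.00225346,  0.00082564,
        0.001048  ]), 'effort': array([-4.49028332e-01, -4.25536251e+01, -2.25501966e+01, -2.24361755e-01,
       -2.30134162e-01, -2.17665557e-02]), 'ee_pos': array([484.97496042,   4.70704623,  55.62865619]), 'tool_rot': array([-0.54422624,  0.54434185, -0.45189405,  0.45088969]), 'ft_force': array([ 0.22798806,  0.9501349 , -5.00550917]), 'moment': array([ 0.16597337,  0.1835801 , -0.12439297]), 'grip_width': 55.10694137297065}
280.5914340981425
```

View pics/s4.png

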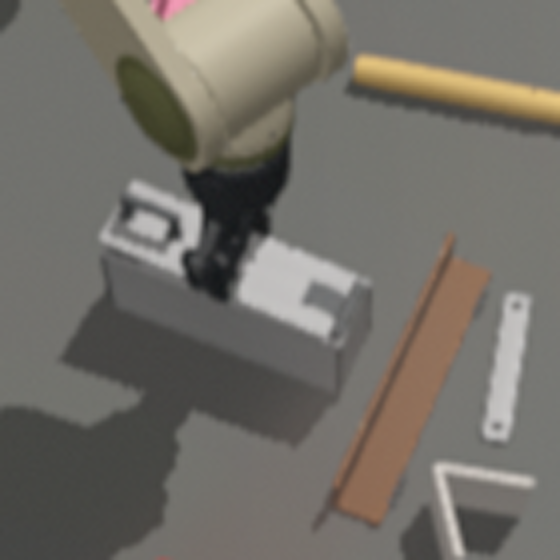

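View pics/t4.png

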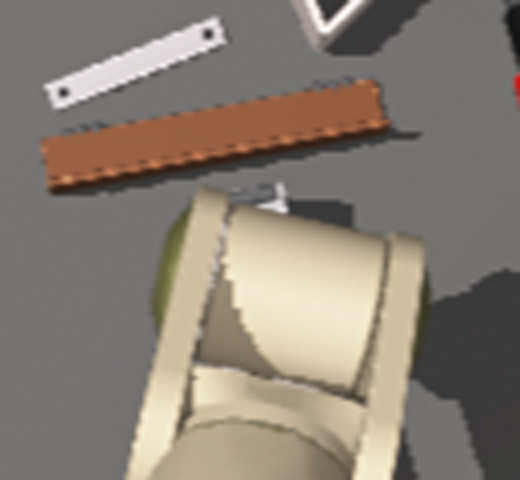

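```bash
python3 - <<'E'
from h import *
np.set_printoptions(precision=1,suppress=True)
im=cv2.imread("pics/s4.png")
a=back("scene",crop([[103,242],[337,342],[371,285]],4,[170,150]),90)
print(a, np.degrees(np.arctan2(*(a[1]-a[0])[[1,0]])),np.degrees(np.arctan2(*(a[2]-a[1])[[1,0]])),np.linalg.norm(a[1]-a[0]))
b=back("scene",crop([[114,300],[336,393]],4,[170,150]),10)
print(b, np.degrees(np.arctan2(*(b[1]-b[0])[[1,0]])),np.linalg.norm(b[1]-b[0]))
# predicted
for z0 in (5,10,15):
  th=np.radians(10.6);u=np.array([np.cos(th),np.sin(th),0]);v=np.array([-u[1],u[0],0]);c=np.array([485,4.7,z0])-5*u
  P=np.array([c-100*u-30*v+[0,0,80],c+100*u-30*v+[0,0,80],c+100*u+30*v+[0,0,80],c-100*u-30*v,c+100*u-30*v])
  print(z0,((proj("scene",P)+.5-[170,150])*4-.5).round(0).tolist())
E
```

```text
[[384.8 -37.1  90. ]
 [580.4  -7.4  90. ]
 [574.4  47.4  90. ]] 8.619300233979972 96.1924696310447 197.7794823902179
[[388.8 -40.6  10. ]
 [582.   -8.3  10. ]] 9.480976962232376 195.93451670453976
5 [[100.0, 253.0], [341.0, 347.0], [372.0, 283.0], [110.0, 305.0], [339.0, 396.0]]
10 [[100.0, 250.0], [341.0, 344.0], [372.0, 280.0], [110.0, 302.0], [339.0, 393.0]]
15 [[99.0, 247.0], [341.0, 341.0], [373.0, 277.0], [109.0, 299.0], [339.0, 390.0]]
```

Request:
arm_command([
  [[0, 0, -0.004], [0, 0, 0]],
  [[0, 0, -0.004], [0, 0, 0]],
  [[0, 0, -0.002], [0, 0, 0]],
  [[0, 0, 0], [0, 0, 0]],
])

```text
clock: 5.95
ee_pos: [485.5, 4.4, 45.9]
tool_rot: [0.544, -0.544, 0.452, -0.452]
ft_force: [0.3, 1.6, -2.6]
grip_width: 55.4
```

Request:
arm_command([
  [[0.006, 0.001, 0], [0, 0, 0]],
  [[0.006, 0.001, 0], [0, 0, 0]],
  [[0.005, 0.001, 0], [0, 0, 0]],
  [[0.004, 0.001, 0], [0, 0, 0]],
  [[0.003, 0.001, 0], [0, 0, 0]],
])

```text
clock: 6.45
ee_pos: [509.8, 9.3, 45.8]
tool_rot: [-0.544, 0.544, -0.452, 0.452]
ft_force: [-3.2, -0.7, -2.3]
grip_width: 55.0
```

Request:
arm_command([
  [[0.002, 0, 0], [0, 0, 0]],
  [[0.002, 0, 0], [0, 0, 0]],
])

```text
clock: 6.65
ee_pos: [513.4, 9.4, 45.9]
tool_rot: [-0.544, 0.544, -0.452, 0.452]
ft_force: [-3.1, -0.3, -2.2]
grip_width: 55.2
```

Request:
arm_command([
  [[0.002, 0, -0.001], [0, 0, 0]],
  [[0.002, 0, 0], [0, 0, 0]],
])

```text
clock: 6.85
ee_pos: [516.1, 9.3, 45.5]
tool_rot: [-0.543, 0.545, -0.453, 0.451]
ft_force: [-19.9, -1.5, 16.4]
grip_width: 54.8
```

Request:
arm_command([
  [[0.001, 0, 0], [0, 0, 0]],
  [[0.001, 0, 0], [0, 0, 0]],
])

```text
clock: 7.05
ee_pos: [516.1, 9.2, 45.4]
tool_rot: [-0.542, 0.546, -0.454, 0.449]
ft_force: [-26.9, -4.4, 20.8]
grip_width: 55.0
```

```bash
python3 - <<'E'
from cell import imaging,get_obs
import cv2,numpy as np
im=imaging.snapshot("scene")[150:290,170:310,::-1]
cv2.imwrite("pics/s5.png",cv2.resize(im,None,fx=4,fy=4,interpolation=cv2.INTER_CUBIC))
o=get_obs();print(o["ee_pos"],o["ft_force"],o["moment"])
E
```

```text
[516.09598451   9.13289968  45.43819488] [-23.74921876  -2.59608672  20.18634726] [-0.80451489  3.97290755  0.04196134]
```

View pics/s5.png

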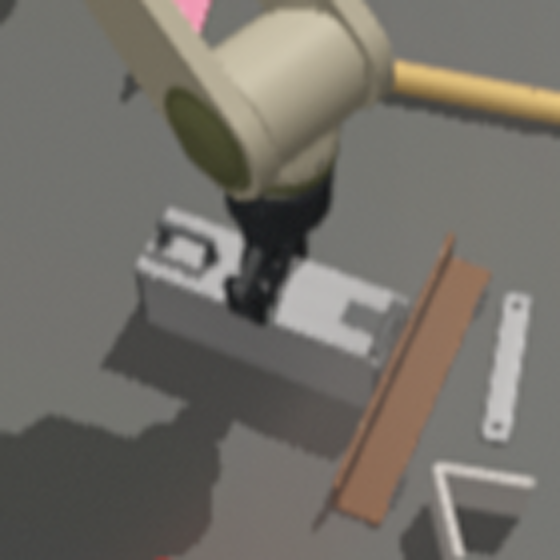

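Request:
arm_command([
  [[-0.002, 0, 0.001], [0, 0, 0]],
  [[-0.001, 0, 0.001], [0, 0, 0]],
  [[0, 0, 0], [0, 0, 0]],
])

```text
clock: 7.4
ee_pos: [516.1, 9.1, 46.8]
tool_rot: [-0.544, 0.544, -0.452, 0.452]
ft_force: [-4.9, -2.0, -3.1]
grip_width: 54.8
```

Request:
arm_command([
  [[0, 0, 0], [0, 0, 0]],
  [[0, 0, 0], [0, 0, 0]],
  [[0, 0, 0], [0, 0, 0]],
  [[0, 0, 0], [0, 0, 0]],
], grip=1)

```text
clock: 7.8
ee_pos: [516.8, 9.3, 47.1]
tool_rot: [0.544, -0.544, 0.452, -0.452]
ft_force: [0.3, 0.8, 0.2]
grip_width: 85.6
```

Request:
arm_command([
  [[0, 0, 0.02], [0, 0, 0]],
  [[0, 0, 0.04], [0, 0, 0]],
  [[-0.02, 0, 0.04], [0, 0, 0]],
  [[-0.035, -0.005, 0.03], [0, 0, 0]],
  [[-0.02, -0.005, 0], [0, 0, 0]],
])

```text
clock: 8.3
ee_pos: [441.6, -0.9, 180.5]
tool_rot: [0.545, -0.543, 0.449, -0.454]
ft_force: [0.6, -0.5, -0.1]
grip_width: 85.2
```

```bash
python3 - <<'E'
from cell import imaging,get_obs
import cv2,numpy as np
for n,(r,c) in dict(scene=(150,170),top=(115,215)).items():
    im=imaging.snapshot(n)[r:r+140,c:c+140,::-1]
    cv2.imwrite(f"pics/{n}6.png",cv2.resize(im,None,fx=4,fy=4,interpolation=cv2.INTER_CUBIC))
o=get_obs();print(o["ee_pos"],o["ft_force"],o["grip_width"])
E
```

```text
[440.35024933  -0.85817808 178.00390907] [ 0.85426798 -0.20020304 -0.33184618] 85.13185723273429
```

View pics/scene6.png

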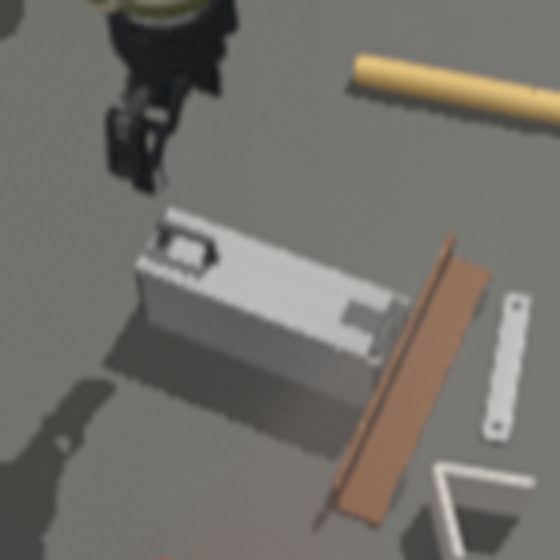

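View pics/top6.png

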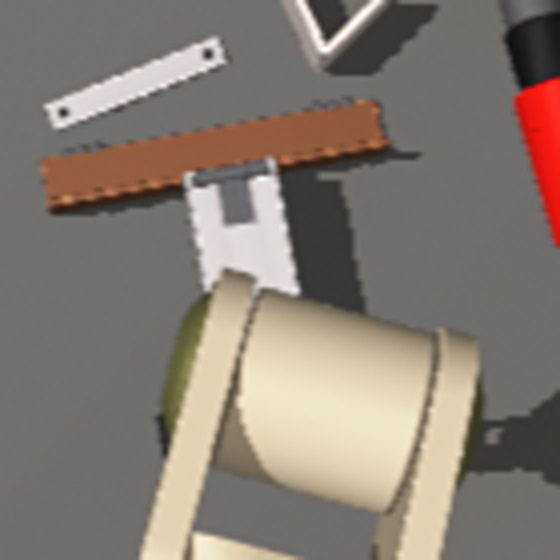

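```bash
python3 - <<'E'
from h import *
th=np.radians(10.5);u=np.array([np.cos(th),np.sin(th),0]);v=np.array([-u[1],u[0],0])
e=np.array([609.5,26.6,0]);h=e-170.5*u+[0,0,108]
f=10;off=np.array([195,195])
im=cv2.imread("pics/scene6.png")
P=np.array([h-20*u,h,h+20*u,e-200*u-30*v+[0,0,80],e-30*v+[0,0,80],e+30*v+[0,0,80],e-200*u+30*v+[0,0,80]])
p=(proj("scene",P)+.5-[170,150])*4-.5;print(p.round(0).tolist())
c=cv2.resize(im[190:390,120:420],None,fx=2.6,fy=2.6,interpolation=cv2.INTER_CUBIC)
for q in p: cv2.circle(c,tuple(int(x) for x in (q-[120,190])*2.6),3,(0,0,255),-1)
cv2.imwrite("pics/s6c.png",c)
E
```

```text
[[163.0, 226.0], [187.0, 236.0], [211.0, 245.0], [137.0, 272.0], [379.0, 367.0], [410.0, 303.0], [172.0, 212.0]]
```

View pics/s6c.png

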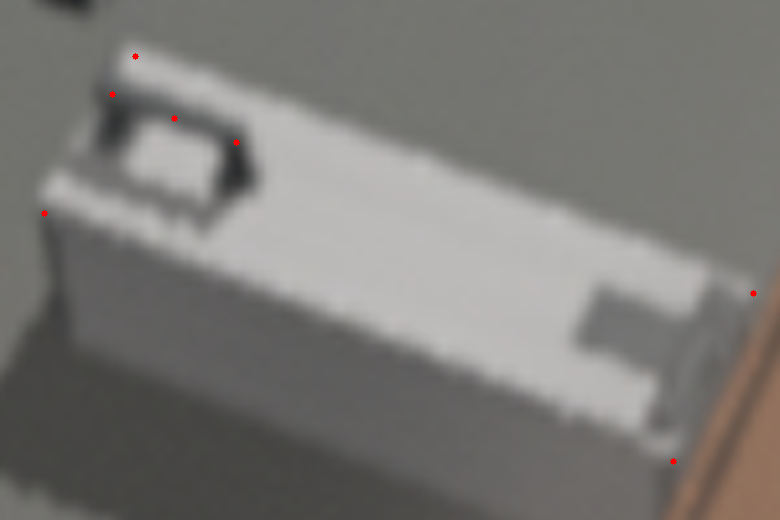

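Request:
arm_command([
  [[0, -0.002, -0.03], [0, 0, 0]],
  [[0, -0.0015, -0.03], [0, 0, 0]],
  [[0, 0, -0.017], [0, 0, 0]],
  [[0, 0, -0.01], [0, 0, 0]],
  [[0, 0, 0], [0, 0, 0]],
], grip=0.2)

```text
clock: 8.9
ee_pos: [441.3, -4.0, 88.9]
tool_rot: [-0.544, 0.544, -0.452, 0.451]
ft_force: [-0.5, 0.3, 0.5]
grip_width: 51.1
```

```bash
python3 - <<'E'
from cell import imaging,get_obs
import cv2,numpy as np
for n,(r,c) in dict(scene=(150,170)).items():
    im=imaging.snapshot(n)[r:r+140,c:c+140,::-1]
    cv2.imwrite(f"pics/{n}7.png",cv2.resize(im,None,fx=4,fy=4,interpolation=cv2.INTER_CUBIC))
o=get_obs();print(o["ee_pos"],o["ft_force"],o["grip_width"])
E
```

```text
[441.74522533  -4.14574404  89.88462873] [0.14454833 0.50697163 0.80645706] 50.99667542150969
```

View pics/scene7.png

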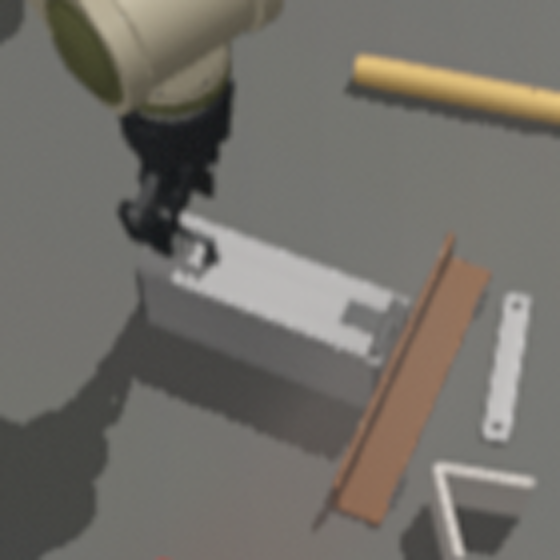

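```bash
python3 - <<'E'
from h import *
for P in ([446.3,-29,96],[437,21,96],[441.7,-4,90]): print(((proj("scene",np.array(P,float))+.5-[170,150])*4-.5).round(0))
E
```

```text
[[173. 270.]]
[[203. 218.]]
[[188. 248.]]
```

Request:
arm_command([
  [[0, 0, 0], [0, 0, 0]],
  [[0, 0, 0], [0, 0, 0]],
  [[0, 0, 0], [0, 0, 0]],
  [[0, 0, 0], [0, 0, 0]],
  [[0, 0, 0], [0, 0, 0]],
], grip=-1, newtons=30)

```text
clock: 9.45
ee_pos: [441.5, -4.2, 90.1]
tool_rot: [0.544, -0.544, 0.452, -0.452]
ft_force: [-0.3, 0.1, -0.3]
grip_width: 0.3
```

Request:
arm_command([
  [[0, 0, 0], [0, 0, 0]],
  [[0, 0, 0], [0, 0, 0]],
])

```text
clock: 9.65
ee_pos: [441.4, -4.2, 89.9]
tool_rot: [-0.544, 0.544, -0.452, 0.452]
ft_force: [0.0, 0.3, -0.2]
grip_width: -0.2
```

```bash
python3 - <<'E'
from cell import imaging,get_obs
import cv2,numpy as np
for n,(r,c) in dict(scene=(150,170)).items():
    im=imaging.snapshot(n)[r:r+140,c:c+140,::-1]
    cv2.imwrite(f"pics/{n}8.png",cv2.resize(im,None,fx=4,fy=4,interpolation=cv2.INTER_CUBIC))
o=get_obs();print(o["ee_pos"],o["ft_force"],o["grip_width"])
E
```

```text
[441.38900852  -4.21052173  89.89711684] [-0.13624741 -0.55007482  0.29621749] 0.2122472052750928
```

View pics/scene8.png

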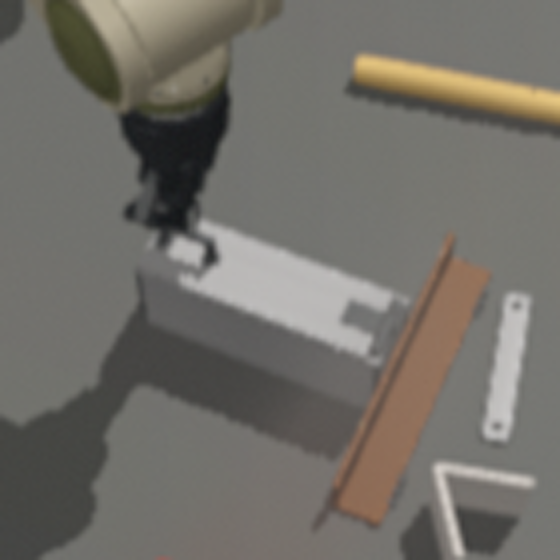

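```bash
python3 - <<'E'
from h import *
for n in ("scene","top"):
    im=imaging.snapshot(n)[:,:,::-1]; cv2.imwrite(f"pics/{n}9.png",im)
im=cv2.imread("pics/scene9.png")[180:225,190:245]
cv2.imwrite("pics/s9c.png",cv2.resize(im,None,fx=13,fy=13,interpolation=cv2.INTER_CUBIC))
for P in ([441.4,-4.2,90],[441.4,-4.2,109],[441.4,-4.2,75+90]): print(((proj("scene",np.array(P,float))+.5-[190,180])*13-.5).round(0))
E
```

```text
[[352. 416.]]
[[348. 373.]]
[[333. 239.]]
```

View pics/s9c.png

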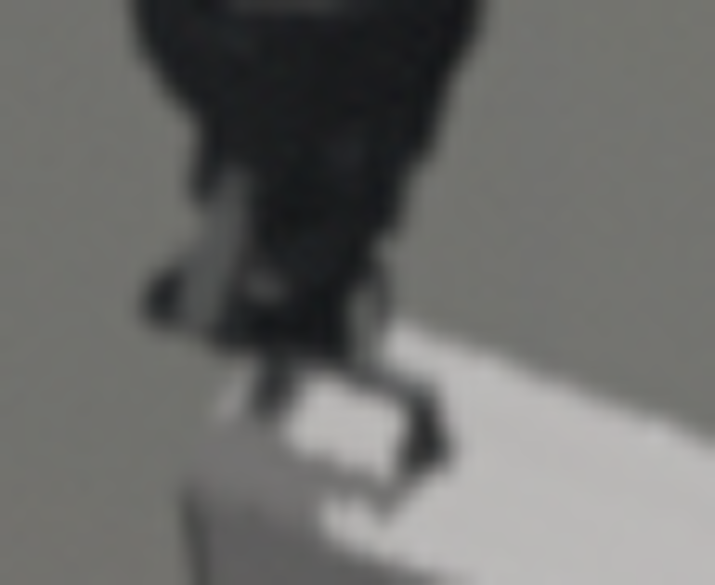

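View pics/top9.png

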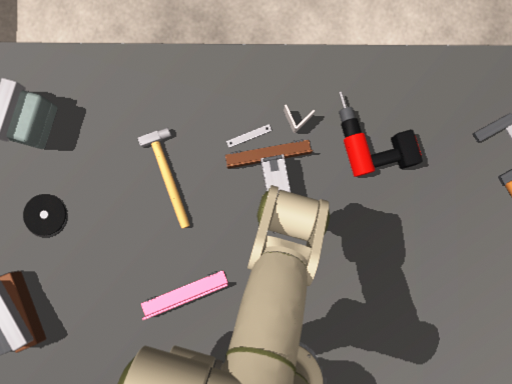

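```bash
python3 - <<'E'
from h import *
for z in (55,65,75,85,95): print(z,((proj("scene",np.array([491.7,-31.7,z]))+.5-[170,150])*4-.5).round(0))
im=cv2.imread("pics/s4.png")[160:340,100:300]
cv2.imwrite("pics/s4c.png",cv2.resize(im,None,fx=3,fy=3,interpolation=cv2.INTER_CUBIC))
E
```

```text
55 [[222. 329.]]
65 [[221. 322.]]
75 [[221. 316.]]
85 [[220. 309.]]
95 [[220. 303.]]
```

View pics/s4c.png

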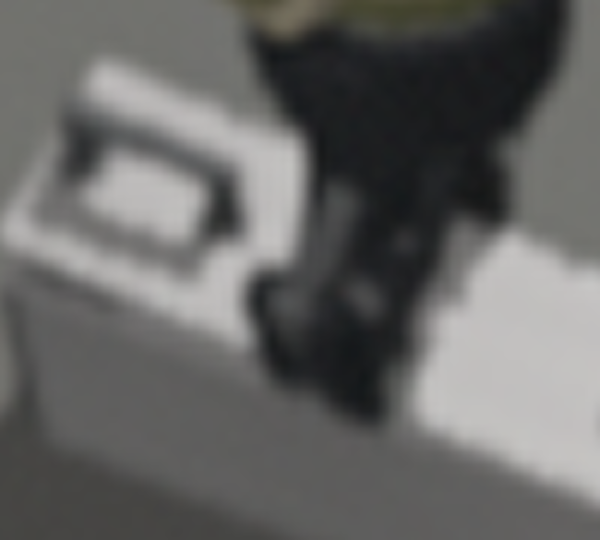

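```bash
python3 - <<'E'
from h import *
t=np.radians(17.5);d=np.array([np.cos(t),np.sin(t),0])
for s in(46,-46):
  for z in (117,130,145,160): print(s,z,((proj("scene",np.array([518.8,-15.4,z])+s*d)+.5-[180,130])*3.6-.5).round(0))
im=cv2.imread("pics/s1.png")[160:360,60:340]
cv2.imwrite("pics/s1c.png",cv2.resize(im,None,fx=2.6,fy=2.6,interpolation=cv2.INTER_CUBIC))
E
```

```text
46 117 [[254. 348.]]
46 130 [[254. 340.]]
46 145 [[254. 330.]]
46 160 [[254. 320.]]
-46 117 [[146. 319.]]
-46 130 [[145. 311.]]
-46 145 [[144. 301.]]
-46 160 [[143. 291.]]
```

View pics/s1c.png

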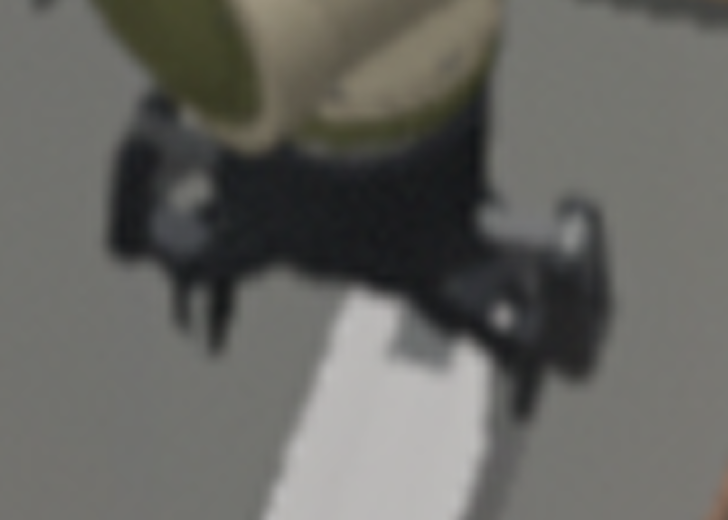

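The fingers shut on nothing. In both s1c (tip at (522,415)) and s9c (tip at about row 350), the tips sit about 28 mm above the TCP height the arm reports. The handle bar is still untouched below them. I'll reopen and go lower, watching the force.

Request:
arm_command([
  [[0, 0, 0.003], [0, 0, 0]],
  [[0, 0, 0], [0, 0, 0]],
  [[0, 0, 0], [0, 0, 0]],
  [[0, 0, -0.005], [0, 0, 0]],
  [[0, 0, -0.005], [0, 0, 0]],
], grip=-0.1)

```text
clock: 10.3
ee_pos: [441.3, -4.2, 82.5]
tool_rot: [0.544, -0.544, 0.452, -0.452]
ft_force: [0.5, 0.1, -0.1]
grip_width: 38.5
```

Request:
arm_command([
  [[0, 0, -0.005], [0, 0, 0]],
  [[0, 0, -0.005], [0, 0, 0]],
  [[0, 0, -0.004], [0, 0, 0]],
])

```text
clock: 10.6
ee_pos: [441.2, -4.2, 68.3]
tool_rot: [-0.544, 0.544, -0.452, 0.452]
ft_force: [-0.1, 1.1, -0.0]
grip_width: 38.3
```

Request:
arm_command([
  [[0, 0, -0.004], [0, 0, 0]],
  [[0, 0, 0], [0, 0, 0]],
])

```text
clock: 10.8
ee_pos: [441.1, -4.1, 64.4]
tool_rot: [-0.544, 0.544, -0.452, 0.452]
ft_force: [0.0, 0.3, 1.1]
grip_width: 38.3
```

```bash
python3 - <<'E'
from h import *
from cell import get_obs
im=imaging.snapshot("scene")[180:225,190:245,::-1]
cv2.imwrite("pics/s10c.png",cv2.resize(im,None,fx=13,fy=13,interpolation=cv2.INTER_CUBIC))
o=get_obs();print(o["ee_pos"],o["ft_force"],o["grip_width"])
E
```

```text
[441.30264071  -4.1683704   64.71081618] [-0.00243665  0.29862077  0.06726127] 38.342239142575586
```

View pics/s10c.png

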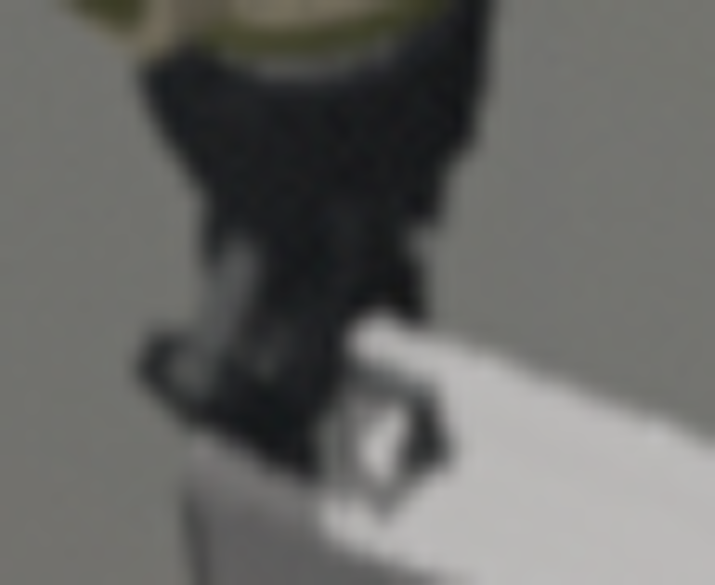

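The readout is 64.7, below the lid's 83.5 mm top, with no contact force. That confirms the tips are higher than reported. The fingers now straddle the bar, so I'll close.

Request:
arm_command([
  [[0, 0, 0], [0, 0, 0]],
  [[0, 0, 0], [0, 0, 0]],
  [[0, 0, 0], [0, 0, 0]],
  [[0, 0, 0], [0, 0, 0]],
], grip=-1, newtons=30)

```text
clock: 11.25
ee_pos: [441.6, -4.4, 65.1]
tool_rot: [0.544, -0.544, 0.452, -0.452]
ft_force: [-1.0, -1.6, 1.3]
grip_width: 8.8
```

```bash
python3 - <<'E'
from h import *
from cell import get_obs
im=imaging.snapshot("scene")[180:225,190:245,::-1]
cv2.imwrite("pics/s11c.png",cv2.resize(im,None,fx=13,fy=13,interpolation=cv2.INTER_CUBIC))
o=get_obs();print(o["ee_pos"],o["ft_force"],o["grip_width"])
E
```

```text
[441.57732404  -4.38946666  65.14650571] [-0.46584052 -2.56498346  2.91141701] 8.882264394975678
```

View pics/s11c.png

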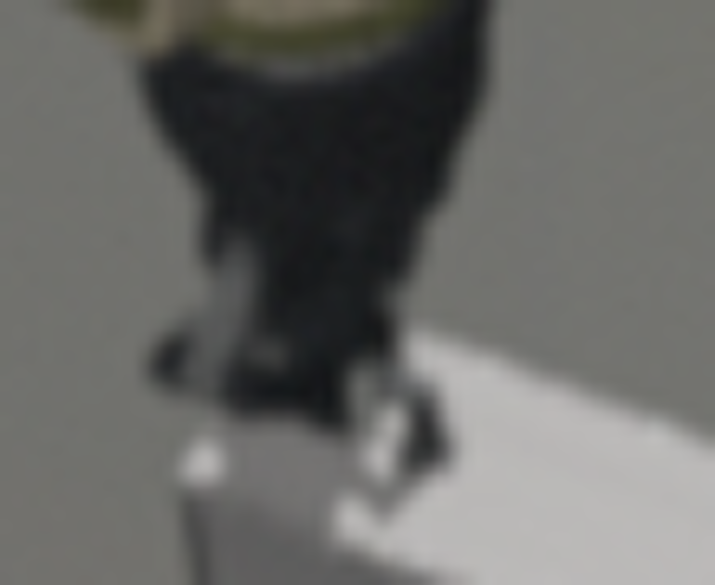

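The width is 8.8 mm, so the fingers are on the 10 mm bar. Working out the arc increments.

```bash
python3 - <<'E'
import numpy as np
t=np.radians(np.arange(0,61,4));u=-165*np.cos(t)+26*np.sin(t);z=26*np.cos(t)+165*np.sin(t)
c,s=np.cos(np.radians(10.5)),np.sin(np.radians(10.5))
for a,b in zip(np.diff(u),np.diff(z)): print((a*c).round(1),(a*s).round(1),b.round(1))
print((u[-1]-u[0])*c,(u[-1]-u[0])*s,z[-1]-z[0])
E
```

```text
2.2 0.4 11.4
3.0 0.5 11.3
3.7 0.7 11.0
4.5 0.8 10.7
5.2 1.0 10.4
5.9 1.1 10.0
6.6 1.2 9.6
7.2 1.3 9.1
7.8 1.4 8.5
8.4 1.6 8.0
8.9 1.7 7.3
9.4 1.7 6.7
9.8 1.8 6.0
10.2 1.9 5.3
10.5 2.0 4.6
103.25814681102497 19.13776631135553 129.89419162443238
```

Request:
arm_command([
  [[0.0022, 0.0004, 0.0114], [0, 0, 0]],
  [[0.003, 0.0005, 0.0113], [0, 0, 0]],
  [[0.0037, 0.0007, 0.011], [0, 0, 0]],
  [[0, 0, 0], [0, 0, 0]],
])

```text
clock: 11.7
ee_pos: [450.7, -2.4, 99.1]
tool_rot: [0.544, -0.544, 0.452, -0.452]
ft_force: [3.1, 0.5, -3.8]
grip_width: 8.8
```

```bash
python3 - <<'E'
from h import *
from cell import get_obs
im=imaging.snapshot("scene")[150:290,170:310,::-1]
cv2.imwrite("pics/s12.png",cv2.resize(im,None,fx=4,fy=4,interpolation=cv2.INTER_CUBIC))
o=get_obs();print(o["ee_pos"],o["ft_force"],o["moment"],o["grip_width"])
E
```

```text
[450.40309049  -2.47060768  98.45754518] [ 1.7770617  -0.38604975 -3.22724677] [-0.07968818 -0.23671347  0.01103342] 8.521604330354826
```

View pics/s12.png

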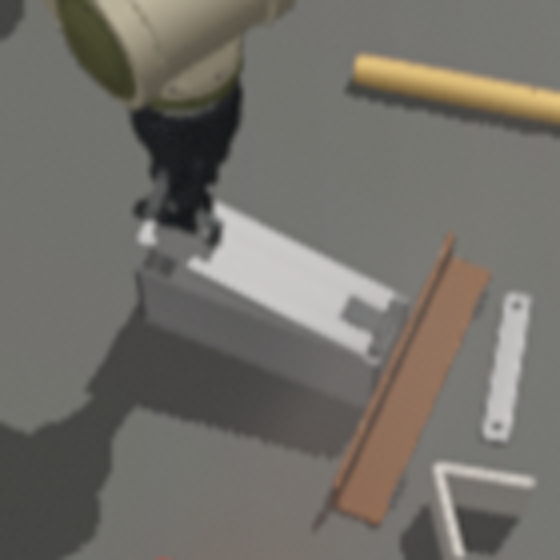

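The lid is rising, the box is unmoved, and the forces are small. Continuing along the arc.

Request:
arm_command([
  [[0.0045, 0.0008, 0.0107], [0, 0, 0]],
  [[0.0052, 0.001, 0.0104], [0, 0, 0]],
  [[0.0059, 0.0011, 0.01], [0, 0, 0]],
  [[0.0066, 0.0012, 0.0096], [0, 0, 0]],
  [[0, 0, 0], [0, 0, 0]],
])

```text
clock: 12.25
ee_pos: [473.2, 1.6, 139.6]
tool_rot: [0.544, -0.544, 0.451, -0.452]
ft_force: [0.9, -0.7, -4.6]
grip_width: 8.8
```

Request:
arm_command([
  [[0.0072, 0.0013, 0.0091], [0, 0, 0]],
  [[0.0078, 0.0014, 0.0085], [0, 0, 0]],
  [[0.0084, 0.0016, 0.008], [0, 0, 0]],
  [[0.0089, 0.0017, 0.0073], [0, 0, 0]],
  [[0, 0, 0], [0, 0, 0]],
])

```text
clock: 12.75
ee_pos: [505.0, 7.6, 171.7]
tool_rot: [-0.544, 0.544, -0.452, 0.452]
ft_force: [0.9, -0.1, -5.0]
grip_width: 8.6
```

```bash
python3 - <<'E'
from h import *
from cell import get_obs
im=imaging.snapshot("scene")[150:290,170:310,::-1]
cv2.imwrite("pics/s13.png",cv2.resize(im,None,fx=4,fy=4,interpolation=cv2.INTER_CUBIC))
o=get_obs();print(o["ee_pos"],o["ft_force"],o["moment"],o["grip_width"])
E
```

```text
[504.36228152   7.56921499 171.23840353] [ 0.52787463 -0.02012798 -4.89227582] [ 0.01141808 -0.09910773 -0.01595262] 8.398598452976817
```

View pics/s13.png

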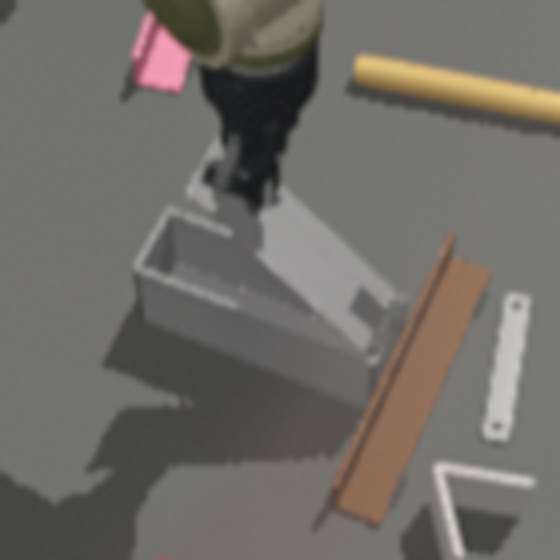

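Request:
arm_command([
  [[0, 0, 0], [0, 0, 0]],
  [[0, 0, 0], [0, 0, 0]],
], newtons=20)

```text
clock: 13.0
ee_pos: [504.2, 7.5, 171.6]
tool_rot: [-0.544, 0.544, -0.452, 0.451]
ft_force: [1.1, 1.4, -4.5]
grip_width: 8.8
```

Request:
arm_command([
  [[0.0094, 0.0017, 0.0065], [0, 0, 0]],
  [[0.0098, 0.0018, 0.006], [0, 0, 0]],
  [[0.0102, 0.0019, 0.005], [0, 0, 0]],
  [[0.0105, 0.002, 0.0043], [0, 0, 0]],
  [[0, 0, 0], [0, 0, 0]],
])

```text
clock: 13.5
ee_pos: [545.0, 14.9, 193.8]
tool_rot: [-0.544, 0.544, -0.452, 0.452]
ft_force: [0.2, 1.3, -3.9]
grip_width: 8.6
```

Request:
arm_command([
  [[0, 0, 0], [0, 0, 0]],
  [[0, 0, 0], [0, 0, 0]],
])

```text
clock: 13.7
ee_pos: [544.1, 14.8, 193.7]
tool_rot: [-0.544, 0.544, -0.452, 0.452]
ft_force: [1.4, -0.7, -4.9]
grip_width: 8.4
```

```bash
python3 - <<'E'
from h import *
from cell import get_obs
for n,(r,c) in dict(scene=(140,170),top=(115,215)).items():
    im=imaging.snapshot(n)[r:r+140,c:c+140,::-1]
    cv2.imwrite(f"pics/{n}14.png",cv2.resize(im,None,fx=4,fy=4,interpolation=cv2.INTER_CUBIC))
o=get_obs();print(o["ee_pos"],o["ft_force"],o["moment"],o["grip_width"],o["tool_rot"])
E
```

```text
[544.27243804  14.81964731 193.81910718] [-0.11782232  0.14072947 -5.36683571] [-0.01341137  0.01323686  0.04838258] 8.753019360761256 [-0.54383267  0.54396665 -0.45196677  0.45174368]
```

View pics/scene14.png

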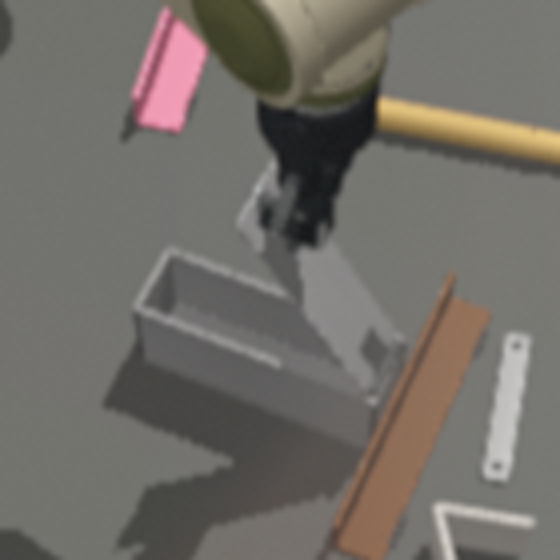

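View pics/top14.png

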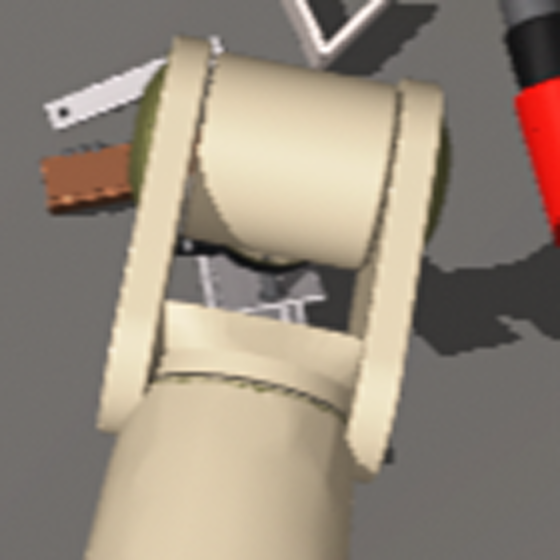

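```bash
python3 - <<'E'
from h import *
th=np.radians(10.5);u=np.array([np.cos(th),np.sin(th),0]);v=np.array([-u[1],u[0],0]);k=np.array([0,0,1.])
im=cv2.imread("pics/scene14.png")[120:460,120:480]
c=cv2.resize(im,None,fx=2.1,fy=1.75*1.2,interpolation=cv2.INTER_CUBIC)
e=np.array([609.5,26.6,0])-np.array([2.,0,0]); h=e-5.5*u+82*k
def dr(P,Q,col):
    p=[(((proj("scene",X)[0]+.5-[170,140])*4-.5)-[120,120])*2.1 for X in(P,Q)]
    cv2.line(c,tuple(map(int,p[0])),tuple(map(int,p[1])),col,1)
for a,col in((56,(255,0,0)),(60,(0,255,0)),(64,(0,0,255))):
    t=np.radians(a);l=-np.cos(t)*u+np.sin(t)*k;n=np.sin(t)*u+np.cos(t)*k
    for s in(29,-29): dr(h+1.5*n+s*v,h+1.5*n+s*v+190*l,col)
    dr(h+1.5*n+29*v+190*l,h+1.5*n-29*v+190*l,col)
for s in(30,-30): dr(e+s*v+80*k,e-200*u+s*v+80*k,(0,255,255))
dr(e-200*u+30*v+80*k,e-200*u-30*v+80*k,(0,255,255))
dr(e-200*u-30*v,e-30*v,(0,255,255))
cv2.imwrite("pics/s14o.png",c)
E
```

```text
(no output)
```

View pics/s14o.png

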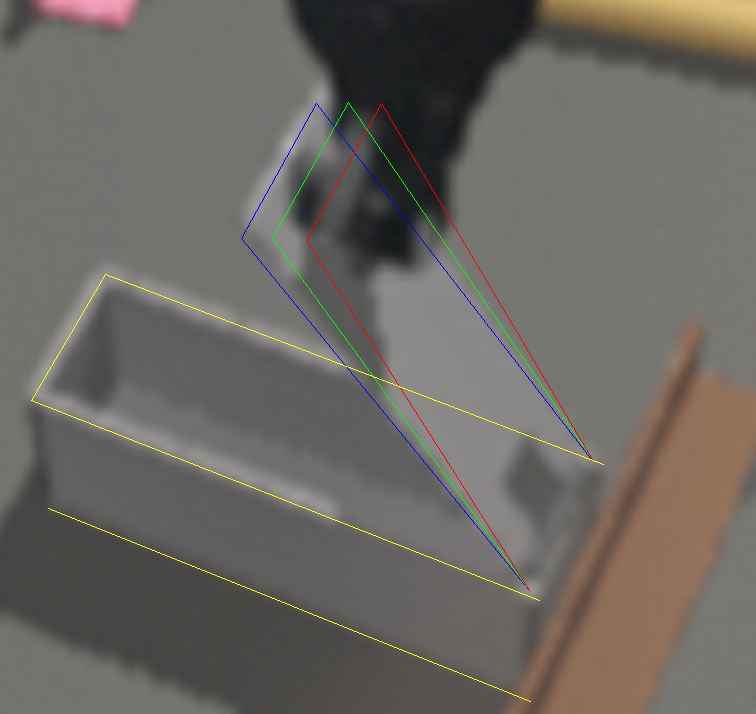

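```bash
python3 - <<'E'
import cv2,numpy as np
from cell import imaging
ims=[imaging.snapshot("scene")[:,:,::-1].astype(float) for _ in range(2)]
im=np.mean(ims,0); cv2.imwrite("pics/s15.png",im)
c=im[175:245,220:280]; c=np.clip((c-60)*1.7,0,255).astype(np.uint8)
cv2.imwrite("pics/s15c.png",cv2.resize(c,None,fx=8.5,fy=8.5,interpolation=cv2.INTER_CUBIC))
E
```

```text
[ WARN:0@2.516] global loadsave.cpp:1063 imwrite_ Unsupported depth image for selected encoder is fallbacked to CV_8U.
```

View pics/s15c.png

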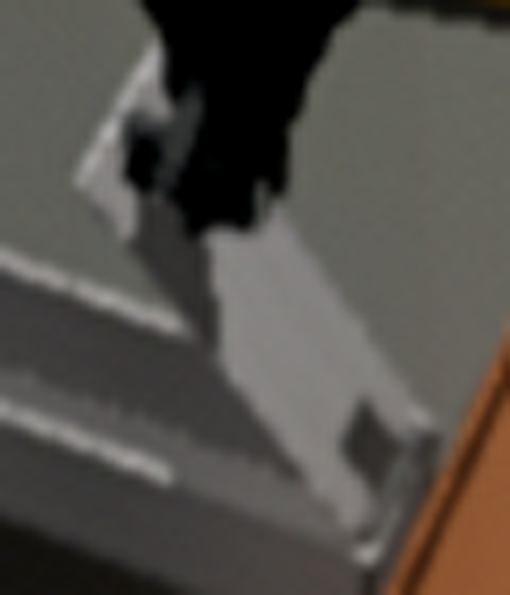

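```bash
cat > fit.py <<'E'
from h import *
from scipy.optimize import least_squares
k=np.array([0,0,1.])
near=crop([[340,520],[280,445],[215,360],[130,243]],8.5,[220,175]); F=crop([[78,183]],8.5,[220,175])
far=crop([[285,212],[330,273],[390,357]],8.5,[220,175]); rear=crop([[135,309],[170,248]],4,[170,140])
def lined(P,Q,pts):
    p,q=proj("scene",P)[0],proj("scene",Q)[0];d=(q-p)/np.linalg.norm(q-p)
    return (pts-p)@np.array([-d[1],d[0]])
def res(x,full=1):
    ex,ey,a,L,yaw=x;th=np.radians(yaw);u=np.array([np.cos(th),np.sin(th),0]);v=np.array([-u[1],u[0],0])
    e=np.array([ex,ey,0]);h=e-5.5*u+82*k;t=np.radians(a);l=-np.cos(t)*u+np.sin(t)*k;n=np.sin(t)*u+np.cos(t)*k
    A=h+1.5*n
    r=[lined(A-29*v,A-29*v+L*l,near),lined(A+29*v,A+29*v+L*l,far),(proj("scene",A-29*v+L*l)-F).ravel(),
       (proj("scene",np.array([e-200*u-30*v+80*k,e-200*u+30*v+80*k]))-rear).ravel(),[(L-193)/2,(yaw-10.5)/1]]
    return np.concatenate(r)
s=least_squares(res,[608,26,58,193,10.5]);C=np.linalg.inv(s.jac.T@s.jac)
print(s.x.round(2),"sd@1px",np.sqrt(np.diag(C)).round(2));print(s.fun.round(1))
E
python3 fit.py
```

```text
[605.86  28.89  57.57 193.45  10.46] sd@1px [2.19 1.96 1.19 1.85 0.71]
[-0.4 -0.5 -0.3  0.3  0.6  0.6  0.4  0.4  0.2  0.  -0.4  0.1 -0.1  0.2
 -0. ]
```

Two estimates of the lid angle: 57.6° from the image fit and 59.5° from the tool travel. I'll nudge it up about 1.5°, with slightly less rise to ease the upward pull.

Request:
arm_command([
  [[0.0022, 0.0004, 0.0005], [0, 0, 0]],
  [[0.0022, 0.0004, 0.0006], [0, 0, 0]],
  [[0, 0, 0], [0, 0, 0]],
  [[0, 0, 0], [0, 0, 0]],
])

```text
clock: 14.3
ee_pos: [549.2, 15.7, 195.3]
tool_rot: [0.544, -0.544, 0.452, -0.452]
ft_force: [-0.8, -0.9, -1.9]
grip_width: 8.5
```

```bash
python3 - <<'E'
import cv2,numpy as np
from cell import imaging,get_obs
im=imaging.snapshot("scene")[:,:,::-1].astype(float)
cv2.imwrite("pics/s16.png",im.astype(np.uint8))
c=im[175:245,220:280]; c=np.clip((c-60)*1.7,0,255).astype(np.uint8)
cv2.imwrite("pics/s16c.png",cv2.resize(c,None,fx=8.5,fy=8.5,interpolation=cv2.INTER_CUBIC))
c=im[195:265,195:285]; c=np.clip((c-40)*1.5,0,255).astype(np.uint8)
cv2.imwrite("pics/s16d.png",cv2.resize(c,None,fx=8,fy=8,interpolation=cv2.INTER_CUBIC))
o=get_obs();print(o["ee_pos"],o["ft_force"],o["moment"],o["grip_width"])
E
```

```text
[549.1358939   15.69703519 195.2683975 ] [-1.74789077 -0.27341498 -1.3943471 ] [-0.0423397   0.3178274  -0.01407406] 8.539320529903158
```

View pics/s16c.png

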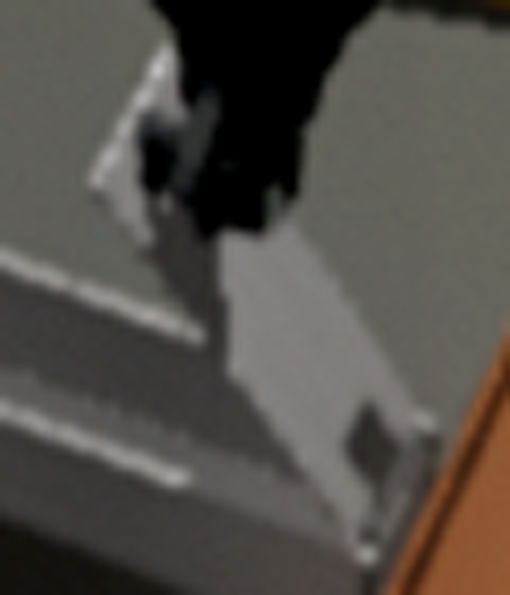

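View pics/s16d.png

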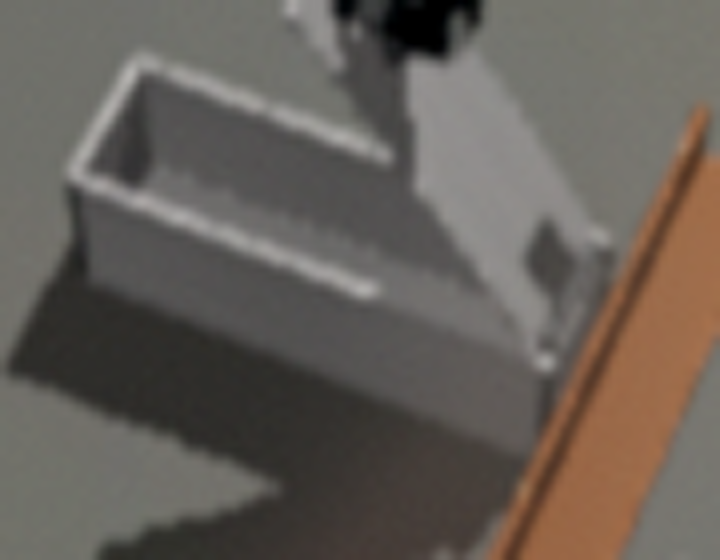

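```bash
sed -e 's/\[\[340,520\].*\]\],8.5,\[220,175\]); F=crop(\[\[78,183\]\]/[[340,513],[290,445],[235,372],[150,247]],8.5,[220,175]); F=crop([[95,183]]/' -e 's/\[\[285,212\],\[330,273\],\[390,357\]\]/[[298,225],[345,295],[395,365]]/' -e 's/\[\[135,309\],\[170,248\]\],4,\[170,140\]/[[72,172],[143,53]],8,[195,195]/' fit.py > fit2.py; grep near= fit2.py; grep far= fit2.py; python3 fit2.py
```

```text
near=crop([[340,513],[290,445],[235,372],[150,247]],8.5,[220,175]); F=crop([[95,183]],8.5,[220,175])
far=crop([[298,225],[345,295],[395,365]],8.5,[220,175]); rear=crop([[72,172],[143,53]],8,[195,195])
[605.41  29.46  59.37 193.08  10.27] sd@1px [2.19 1.93 1.18 1.86 0.71]
[-0.1 -0.1 -0.2  0.5 -0.  -0.2 -0.   0.2 -0.1 -0.1  0.1 -0.1 -0.   0.
 -0.2]
```

Request:
arm_command([
  [[0, 0, 0], [0, 0, 0]],
  [[0, 0, 0], [0, 0, 0]],
  [[0, 0, 0], [0, 0, 0]],
])

```text
clock: 14.65
ee_pos: [549.1, 15.7, 195.2]
tool_rot: [0.544, -0.544, 0.452, -0.452]
ft_force: [-1.9, 0.2, -0.1]
grip_width: 8.6
```

```bash
python3 - <<'E'
import cv2,numpy as np
from cell import imaging,get_obs,ticket
o=get_obs();print(o["ee_pos"],o["ft_force"],abs(o["qd"]).max(),o["grip_width"])
cv2.imwrite("pics/fin.png",imaging.snapshot("scene")[:,:,::-1])
E
```

```text
[549.10822408  15.68723944 195.2377465 ] [-1.85924069  0.18823137 -0.1141227 ] 0.0020289902467375597 8.616857965527446
```

View pics/fin.png

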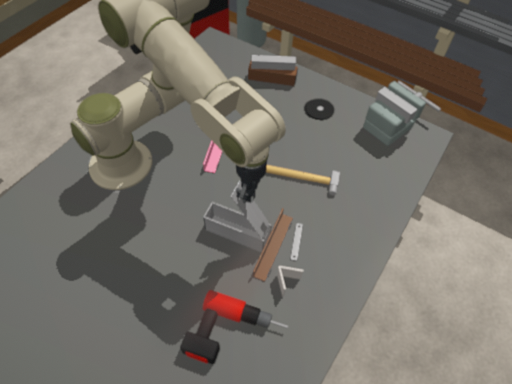

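The lid is held and steady, the box is on the stop at (265,235), and the hammer, drill, bracket and stay sit at the same pixels as at the start. Handing in.

```bash
python3 -c "
from cell import ticket
print(ticket.close_job())"
```

```text
the job is handed in; nothing more can be done
None
```

I turned the box a quarter turn, pressed its hinge end against the brown stop (contact force about 24 N), and let go with the lid shut. I then pinched the handle bar, raised the lid to about 60° and handed in while still holding it, at about 15 s on the robot's clock.

- **Lid angle:** the image fit gives 59.4° (about ±1.2°) and the tool travel gives about 61.2°. They differ by almost 2°, but both are inside 60 ± 4.
- **Grip and stillness:** the opening is 8.6 mm on the 10 mm bar, the force at the wrist is about 2 N (toward the stop), and the joints are still.
- **Box seating:** the box axis is about 10.3–10.5°, against about 10.5° for the stop. Its corners are within about 1 px of where they were before I raised the lid. The image fit puts the hinge end about 3.5 mm short of my estimate of the face. That is roughly the camera's error, and the contact force says it is seated.
- **Hammer, drill, bracket and stay:** they look unmoved in the last picture. I did not measure this.
- **What went wrong:** my first attempt to close on the handle missed. The fingertips sit about 28 mm higher than the reported TCP height. For the same reason I gripped the box only near the top of its walls, where the opening read 55 mm instead of 60. I saw the tip offset in the pictures, lowered the gripper and got the handle on the second try.

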